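# Latch the strainer's mesh panel and offer up its cover plate

## Robot

A 6-joint arm with a two-finger parallel gripper is mounted at the origin on a cart in front of the work surface, level with it; the furniture and walls round the work are solid. World frame = base frame: x ahead of the robot, y to its left, z up, the work surface at z = 0. Lengths are in m, angles in rad, forces in N, time in s.
With the tool pointing down it reaches from about 0.35 to 0.975 m from the base axis. Payload 4.9 kg.
Tool frame: the origin (TCP) lies midway between the tips of the shut fingers; the grasp point (between the pads) lies 19 mm behind it; z points along the fingers, x is the direction in which the jaws open and shut, and the axes are right-handed (so a half turn about z gives the same grasp; the last joint's range is limited). The gripper opens to 85 mm and grips with 20 to 120 N. Pads are 22 mm wide; open, the fingers measure 114 mm over their backs; the gripper's body (76 mm by 85 mm) begins 54 mm behind the grasp point. The pads swing forward as they close: fully open they stand 13 mm farther back than shut.
Start: joints at [1.149, 0.053, 1.613, -0, 1.476, -0.119], TCP at [0.186, 0.597, 0.231] pointing down, gripper open.
Joint ranges: [-3.01, 3.01], [-1.01, 2.22], [0.06, 2.58], [-1.02, 4.17], [0.09, 2.62], [-3.14, 3.14]. Speed limits (rad/s): [2.57, 2.57, 3.14, 3.14, 3.14, 3.14].

## Interface

Orientations are given as a rotation vector (axis times angle).
In Python, from station import ctrl gives the robot as it stands.
- The arm moves only by the tool step_arm, never from a script. Its argument "increments" is text: rows parted by semicolons, each of 6 numbers parted by spaces: the shift along the tool's x, y, z as a fraction of full scale, then the turn, a rotation vector about the tool's x, y, z as a fraction of full scale. In form: x y z rx ry rz; .... A call has 1 to 12 rows; each row shifts and turns the commanded pose from where the row before left it, along the tool's axes as they then stand; what a row does not reach is not made up. Full scale, the value 1, is 0.025 m for a shift and 0.1 rad for a turn. A row lasts 1/12 s, in which the tool goes at most 41.7 mm and 7.16 degrees, less where a joint would pass 70% of its speed; a pose out of reach is approached as far as the arm can. A call with a number of a shift or a turn outside -1 to 1 is refused whole. A call with a gripper value outside its range is refused whole. "fingers" is the opening, from -1 (shut) to 1 (fully open), so that 0 is half open, set as the call begins (left out, the last holds). The fingers move at their own pace and stop on an object; "newtons" is the grip in N (left out, the last holds). Time passes only in rows, so rows that do not move let the fingers close. It gives the time, the measured TCP pose, the force and the opening at its end, in the units of the state.
- ctrl.get_obs(): the state, without advancing time (a new reading comes with each control period).
- ctrl.get_image(name): name is "scene" or "side" or "wrist"; returns a dict with "pixels" (420x560x3 uint8, red, green, blue), "intrinsics" (3x3 intrinsics, pixels), "distortion" ([k1, k2, p1, p2, k3] as OpenCV has them; the pictures are not rectified), "eye" and "orientation" of the camera in the world. Camera axes: x right, y down, z forward; pixel columns grow to the right and rows downward; lengths in m; the calibration is good to about 2 mm. A picture is of the moment at which its call begins. There is no depth.
- ctrl.finish_job(): hands the job in, once; it reports no verdict.
The state is a dict: "t": time; "q": joint angles; "dq": joint speeds; "effort": joint torques, N m; "tool_pos": TCP position; "tool_rot": TCP orientation; "contact_force": force on the tool from outside, world axes, zero at the start; "wrist_torque": the same for the moment, N m; "opening": finger opening in m.
Only numpy, scipy, OpenCV 4.12 (cv2) and the standard library are available. Lean on these libraries where they do the work, as an engineer would, in place of code of your own. Each camera call takes 0.05 s, during which the arm holds its last target.

## Task

The glaze strainer has been cleaned: first swing the raised hold-down strap down over the mesh panel until it snaps under its catch. Then pick up the cover plate by its handle, turn it the right way round (wide-set pair of holes over the wide-set pair of threads) and hold it level about a centimetre above the flange, touching nothing, with all four holes centred over the threaded holes, so that a colleague can start the hand screws. Finish while still holding it there, and leave the screws and the other things on the table as they are.

Things in the scene. Friction and masses are not known exactly. Their poses are not given: they have to be found in the camera images.
- strainer: in-line glaze strainer, cast aluminium box fixed to the table: flange 170 (x) x 124 (y) mm, its top 76 mm above the table; brass hose tails out to 119 mm at both x ends. Origin: centre of its underside, z up. In the flange's 118 x 72 mm opening a mesh panel lies 27 mm down, a steel hold-down strap is hinged at the +x end, a sprung catch stands at the -x end. Stands left or right
- strap_hinge (a point): axis of the strap's hinge, 50 mm along the strainer's +x from its centre, 58 mm above the table; the axis runs along the strainer's y
- strap (a joint): hold-down strap, rad: 0 = level across the mesh panel (towards the strainer's -x), end in the catch; grows as raised, 1.57 = upright. Strap 16 mm wide, 4 mm thick, reaches 97 mm from the hinge axis. Stiff hinge (0.05 N m): stays where left, swings with about 1 N at the pad; the last degrees take about 5 N at the pad to snap under the catch, then a firm stop at 0
- strap_pad (a point): centre of the top of the strap's round black thumb pad (20 mm across), 64 mm from the hinge axis, 5 mm off the strap's middle plane. Its z axis points out of the strap's upper face: up when shut, towards the strainer's +x when the strap stands up. When shut it lies 63 mm above the table, 13 mm below the flange top
- catch (a joint): angle of the sprung catch at the -x end of the opening, rad: 0 = upright, where its lip overhangs the strap's end; it is pushed back (to about 0.1) as the strap's end passes and springs back to 0 by itself
- cover: loose cover plate of the strainer, steel, 170 (x) x 124 (y) x 6 mm, about 0.45 kg, lying flat, handle up. Origin: centre of its underside, z up. A bridge handle runs along its x over the centre; a small brass bleed plug sits at the middle of its -x edge between the narrow-set holes. Fits one way round: its x axis along the strainer's x axis
- cover_grip (a point): middle of the handle's grip bar, 43 mm above the plate's underside, at the centre of the plate. The bar is 102 mm long (cover's x), 12 mm wide (cover's y), 14 mm high, with 30 mm of free height between it and the plate and 76 mm between its two legs
- thread0 (a point): mouth of a threaded screw hole (7 mm) in the flange top, in the strainer's frame +x +y corner (wide pair): x +72, y +44, z 76 mm
- thread1 (a point): mouth of a threaded screw hole (7 mm) in the flange top, in the strainer's frame +x -y corner (wide pair): x +72, y -44, z 76 mm
- thread2 (a point): mouth of a threaded screw hole (7 mm) in the flange top, in the strainer's frame -x +y corner (narrow pair): x -72, y +26, z 76 mm
- thread3 (a point): mouth of a threaded screw hole (7 mm) in the flange top, in the strainer's frame -x -y corner (narrow pair): x -72, y -26, z 76 mm
- hole0 (a point): lower mouth of a clear 14 mm screw hole in the cover, on the plate's underside, in the cover's frame +x +y corner (wide pair): x +72, y +44; belongs over thread0
- hole1 (a point): lower mouth of a clear 14 mm screw hole in the cover, on the plate's underside, in the cover's frame +x -y corner (wide pair): x +72, y -44; belongs over thread1
- hole2 (a point): lower mouth of a clear 14 mm screw hole in the cover, on the plate's underside, in the cover's frame -x +y corner (narrow pair): x -72, y +26; belongs over thread2
- hole3 (a point): lower mouth of a clear 14 mm screw hole in the cover, on the plate's underside, in the cover's frame -x -y corner (narrow pair): x -72, y -26; belongs over thread3
- spray_gun: bystander: metal spray gun lying on its side, 154x164x34 mm, on the left; origin under its centre
- gun_spanner: bystander: flat open spanner, 25x165x8 mm, near the front edge on the left; origin under its centre
- cup1: bystander: pale unglazed beaker, 64 mm across, 79 mm high, behind the work; origin under its centre
- cup2: bystander: pinkish unglazed beaker, 68 mm across, 85 mm high, behind the work; origin under its centre
- screw0: bystander: one of the cover's four hand screws, standing on its round head (20 mm across, 32 mm high in all) behind the strainer and cover, in the middle; origin under its centre
- screw1: bystander: one of the cover's four hand screws, standing on its round head (20 mm across, 32 mm high in all) behind the strainer and cover, in the middle; origin under its centre
- screw2: bystander: one of the cover's four hand screws, standing on its round head (20 mm across, 32 mm high in all) behind the strainer and cover, in the middle; origin under its centre
- screw3: bystander: one of the cover's four hand screws, standing on its round head (20 mm across, 32 mm high in all) behind the strainer and cover, in the middle; origin under its centre

How it is judged:
By the outcome, as a careful person would: the job done as asked, in the order asked, and still so for the second after the job is handed in, while the arm keeps its last pose, push and grip.
It also fails if it takes over 58 s, if anything falls off the work surface, if the arm or the gripper's body presses on something with over 40 N, if the wrist force passes 120 N, or if a joint passes its speed limit or range.

## Working session

There is one attempt and no reset: what is moved stays moved. The work goes in short steps, Python scripts to look and compute and a tool call to move; the robot and the scene stay as the last step left them, time stands still between calls to the robot, and variables do not carry over. Pictures are saved under pics/ and viewed, and the job is handed in when it is done.

Besides the shell and the picture viewer there is one more tool, called after ">>>" in YAML: its name, and indented under it one key for each argument. step_arm: Moves the arm, as the interface text tells. Shift numbers are shares of 0.025 m and turn numbers shares of 0.1 rad, none past 1 either way. Its arguments: {"type":"object","properties":{"increments":{"type":"string"},"fingers":{"type":"number"},"newtons":{"type":"number"}},"required":["increments"]}

```bash
ls; mkdir -p pics; cat > h.py <<'E'
import numpy as np,cv2
from scipy.spatial.transform import Rotation as R
from station import ctrl
def shot(n,f):
    im=ctrl.get_image(n); cv2.imwrite('pics/'+f+'.png',cv2.cvtColor(np.asarray(im['pixels']),cv2.COLOR_RGB2BGR))
    import pickle; pickle.dump(im,open('pics/'+f+'.pkl','wb')); return im
def load(f):
    import pickle; return pickle.load(open('pics/'+f+'.pkl','rb'))
def Rm(im):
    o=np.asarray(im['orientation'],float)
    return o if o.shape==(3,3) else R.from_rotvec(o).as_matrix()
def ray(im,uv):
    p=cv2.undistortPoints(np.array(uv,float).reshape(-1,1,2),np.array(im['intrinsics']),np.array(im['distortion'])).reshape(-1,2)
    d=np.c_[p,np.ones(len(p))]@Rm(im).T
    return np.array(im['eye']),d/np.linalg.norm(d,axis=1)[:,None]
def onz(im,uv,z):
    e,d=ray(im,uv); return e+d*((z-e[2])/d[:,2])[:,None]
def proj(im,P):
    r=Rm(im).T
    return cv2.projectPoints(np.array(P,float).reshape(-1,3),cv2.Rodrigues(r)[0],-r@np.array(im['eye']),np.array(im['intrinsics']),np.array(im['distortion']))[0].reshape(-1,2)
E
python3 - <<'E'
from h import *
for n in ['scene','side','wrist']:
    im=shot(n,n+'0'); print(n,im['eye'],im['orientation'],im['intrinsics'])
print(ctrl.get_obs())
E
```

```text
pics
scene [-0.02009231 -0.74228626  0.78939002] [-2.11116986  0.60049445 -0.31532691] [[439.68667206   0.         288.48985741]
 [  0.         439.68667206 206.31257858]
 [  0.           0.           1.        ]]
side [ 0.44280834 -0.90673556  0.66200913] [-2.07678454  0.10985522 -0.03320323] [[461.67577195   0.         281.41958994]
 [  0.         461.67577195 201.74623062]
 [  0.           0.           1.        ]]
wrist [0.12081042 0.61783886 0.37328954] [2.3416892  1.72304928 0.23871711] [[307.03085477   0.         273.17743685]
 [  0.         307.03085477 205.74955739]
 [  0.           0.           1.        ]]
{'t': 0.15, 'q': array([ 1.14899154e+00,  5.32517655e-02,  1.61397880e+00,  9.80722604e-06,
        1.47602296e+00, -1.18978246e-01]), 'dq': array([-5.50038518e-05, -2.60478952e-04, -2.78403212e-03, -2.42503634e-03,
       -1.45323410e-03, -8.57717952e-04]), 'effort': array([ 1.55680564e-04, -3.94242489e+01, -3.70722413e+01, -1.02616882e-04,
        4.70405896e-03, -1.36875974e-05]), 'tool_pos': array([0.18616798, 0.59611325, 0.23031646]), 'tool_rot': array([ 2.53044567e+00,  1.86047252e+00, -2.27745006e-03]), 'contact_force': array([-0.77889995, -0.59699567, -0.98642855]), 'wrist_torque': array([0.02296704, 0.01703141, 0.0231038 ]), 'opening': 0.085374495363381}
```

View pics/scene0.png

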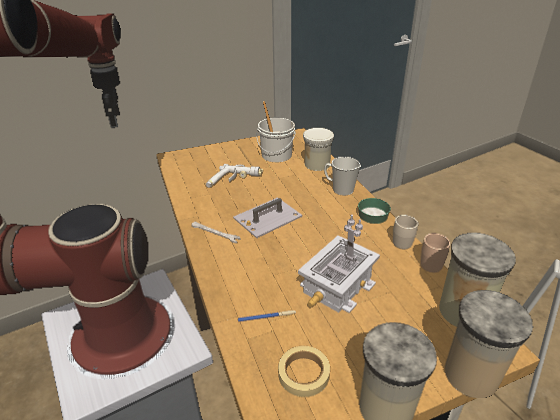

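View pics/side0.png

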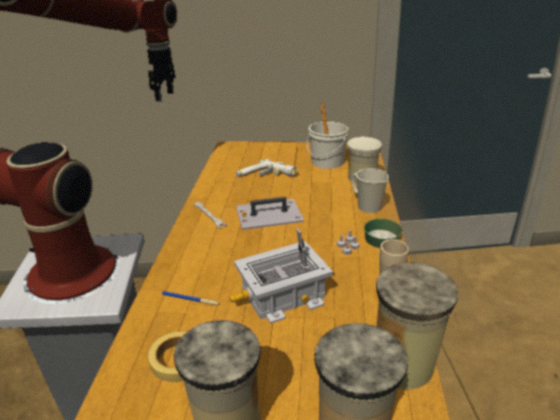

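View pics/wrist0.png

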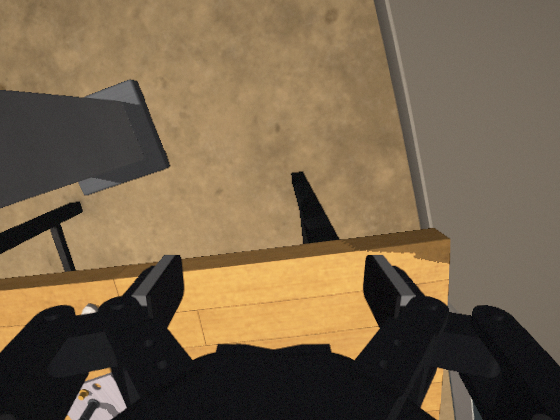

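The scene picture shows the strainer at about (340,270) with its strap raised at (350,230) on its far end. The cover is at (268,215), the gun at (235,172), the spanner at (215,231), the beakers at (405,232) and (435,252), and the screws at (348,242) in the side view. I'll zoom in next.

```bash
python3 - <<'E'
import cv2
a=cv2.imread('pics/scene0.png');b=cv2.imread('pics/side0.png')
cv2.imwrite('pics/c1.png',cv2.resize(a[200:320,280:410],None,fx=6,fy=5*1.0,interpolation=cv2.INTER_CUBIC)[:600,:800])
cv2.imwrite('pics/c2.png',cv2.resize(b[185:325,220:400],None,fx=4,fy=4,interpolation=cv2.INTER_CUBIC))
cv2.imwrite('pics/c3.png',cv2.resize(a[180:250,185:315],None,fx=6,fy=6,interpolation=cv2.INTER_CUBIC))
E
```

```text
(no output)
```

View pics/c1.png

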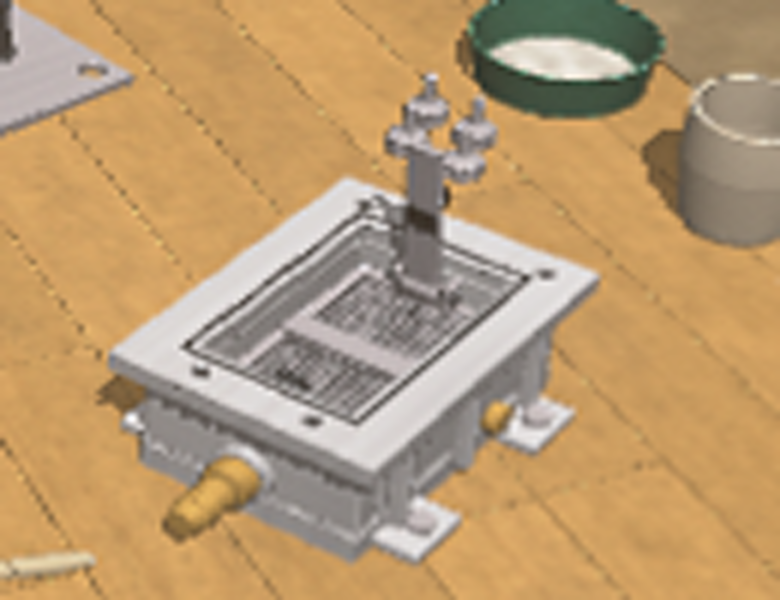

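View pics/c2.png

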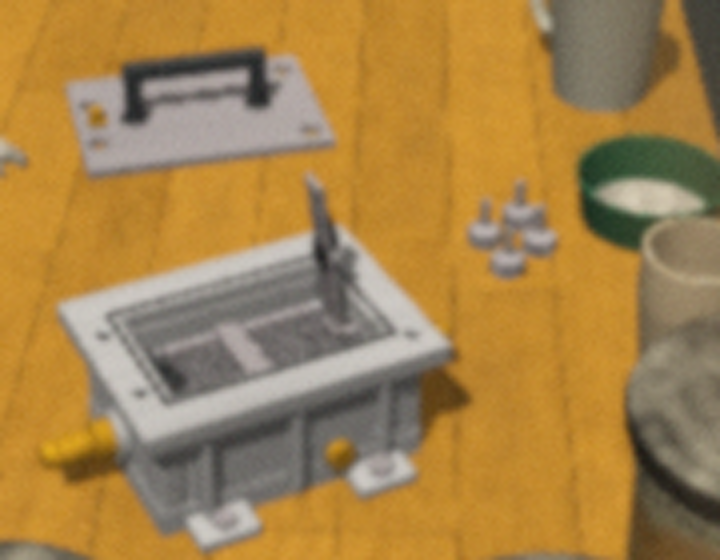

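View pics/c3.png

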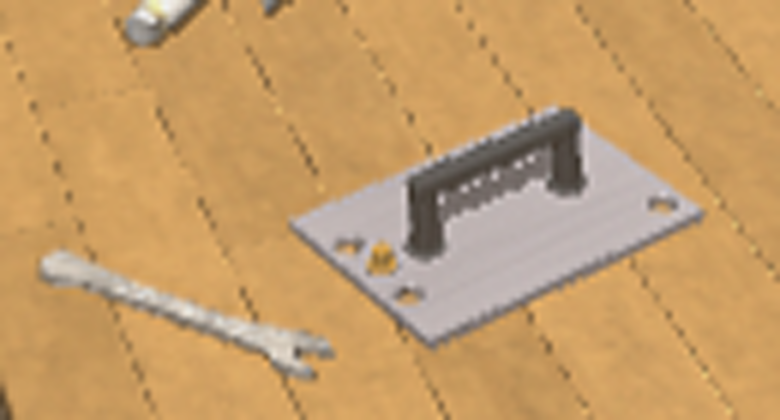

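The plug and the narrow holes of the cover face the robot, and so do the narrow threads of the strainer. The strap leans slightly toward -x. I'll start with coarse measurements.

```bash
python3 - <<'E'
from h import *
s=load('scene0');d=load('side0')
c=lambda p:[(x/6+280-.4,y/5+200-.4) for x,y in p]
def fit(P,M):
    P=P[:,:2];M=np.array(M)
    a=P-P.mean(0);b=M-M.mean(0)
    th=np.arctan2((b[:,0]*a[:,1]-b[:,1]*a[:,0]).sum(),(b*a).sum())
    r=np.array([[np.cos(th),-np.sin(th)],[np.sin(th),np.cos(th)]])
    t=P.mean(0)-r@M.mean(0); return t,th,(M@r.T+t-P)
T=[(72,44),(72,-44),(-72,26),(-72,-26)]
M=np.array(T)/1e3
print('str',fit(onz(s,c([(372,203),(545,273),(201,372),(313,421)]),.076),M))
F=np.array([(85,62),(85,-62),(-85,62),(-85,-62)])/1e3
print('flange',fit(onz(s,c([(347,178),(600,275),(110,357),(370,470)]),.076),F))
c2=lambda p:[(x/4+220-.4,y/4+185-.4) for x,y in p]
print('flange side',fit(onz(d,c2([(340,228),(452,350),(60,303),(143,440)]),.076),F))
print('cover side',fit(onz(d,c2([(292,58),(335,142),(67,85),(92,173)]),.006),F))
c3=lambda p:[(x/6+185-.4,y/6+180-.4) for x,y in p]
print('cover',fit(onz(s,c3([(563,108),(705,212),(290,223),(432,344)]),.006),F))
print('grip ends', onz(s,c3([(412,180),(575,115)]),.05))
print('screws', onz(s,c([(395,140),(428,108),(475,135),(465,165)]),.01))
print('spanner', onz(s,c3([(60,265),(330,360)]),.006))
print('cups',onz(s,[(405,221),(435,238)],.08))
E
```

```text
str (array([ 0.50243571, -0.13440033]), np.float64(0.33700226227135444), array([[-0.00157969,  0.00071568],
       [ 0.00032782, -0.00136087],
       [ 0.00100701,  0.00045188],
       [ 0.00024486,  0.00019331]]))
flange (array([ 0.50162984, -0.13429199]), np.float64(0.34635199068105954), array([[-2.04165145e-04,  5.55351745e-04],
       [-2.13392621e-04,  9.46042758e-05],
       [ 3.23101618e-04,  2.15657037e-03],
       [ 9.44561482e-05, -2.80652639e-03]]))
flange side (array([ 0.50296194, -0.13448316]), np.float64(0.3204800454226268), array([[ 0.00246236,  0.00104502],
       [-0.00027931,  0.00091384],
       [-0.00100183, -0.00034728],
       [-0.00118122, -0.00161158]]))
cover side (array([0.49603883, 0.20740252]), np.float64(0.11712618447514464), array([[ 0.00221272,  0.00153401],
       [ 0.00114439, -0.00015599],
       [-0.00107136,  0.00021933],
       [-0.00228575, -0.00159734]]))
cover (array([0.49498813, 0.20630121]), np.float64(0.11343853233169494), array([[-9.67532075e-04,  1.68772620e-03],
       [ 4.52888364e-04, -1.89937797e-03],
       [ 5.55667366e-04,  8.60289720e-05],
       [-4.10236557e-05,  1.25622797e-04]]))
grip ends [[0.44527913 0.20288705 0.05      ]
 [0.54194978 0.20999391 0.05      ]]
screws [[ 0.65568934  0.03274188  0.01      ]
 [ 0.68880038  0.04887198  0.01      ]
 [ 0.69177759  0.01602597  0.01      ]
 [ 0.66965852 -0.00354843  0.01      ]]
spanner [[0.29087221 0.28608744 0.006     ]
 [0.37108866 0.14956425 0.006     ]]
cups [[ 0.75044067 -0.09870637  0.08      ]
 [ 0.76434028 -0.19351652  0.08      ]]
```

>>> step_arm:
  increments: "0 0 0 0 0 -0.9; 0 0 0 0 0 -0.9; 0 0 0 0 0 -0.9; 0 0 0 0 0 -0.9; 0 0 0 0 0 -0.9; 0 0 0 0 0 -0.9; 0 0 0 0 0 -0.9"
  fingers: -1
  newtons: 30

```text
t: 0.73
tool_pos: [0.1863, 0.5963, 0.2308]
tool_rot: [1.824, 2.558, -0.001]
contact_force: [-0.3, -0.4, 0.2]
opening: 0.0003
```

```bash
cat >> h.py <<'E'
def go(target,yawx=None):
    o=ctrl.get_obs();r=R.from_rotvec(o['tool_rot']).as_matrix()
    dl=r.T@(np.array(target)-o['tool_pos'])
    print('t',round(o['t'],2),'pos',o['tool_pos'].round(4),'x-yaw',np.arctan2(r[1,0],r[0,0]).round(4),'z',r[:,2].round(4),'F',o['contact_force'].round(1),'open',round(o['opening'],4))
    print('units',(dl/.025).round(2), 'rz', None if yawx is None else -(yawx-np.arctan2(r[1,0],r[0,0]))/.1)
S0=np.array([.502,-.134]);YS=.337
def sf(x,y,z): 
    c,s=np.cos(YS),np.sin(YS); return np.array([S0[0]+c*x-s*y,S0[1]+s*x+c*y,z])
E
python3 - <<'E'
from h import *
go(sf(.075,0,.2),1.571+.337)
# strap tip triangulation
s=load('scene0');d=load('side0')
e1,r1=ray(s,[(428/6+280-.4,150/5+200-.4)]);e2,r2=ray(d,[(312/4+220-.4,178/4+185-.4)])
A=np.c_[r1[0],-r2[0]];k=np.linalg.lstsq(A,e2-e1,rcond=None)[0]
p=e1+k[0]*r1[0];q=e2+k[1]*r2[0];m=(p+q)/2;print(m,np.linalg.norm(p-q))
h=sf(.05,0,.058);v=m-h;ax=np.array([np.cos(YS),np.sin(YS)])
print(np.linalg.norm(v),np.arctan2(v[2],-v[:2]@ax), v[:2]@[-ax[1],ax[0]])
E
```

```text
t 0.73 pos [0.1863 0.5963 0.2308] x-yaw 1.9025 z [-4.e-04 -8.e-04 -1.e+00] F [-0.3 -0.4  0.2] open 0.0003
units [-31.72   5.43   1.25] rz -0.05546423352564611
[ 0.53644389 -0.12410721  0.15672168] 0.0031820912403499
0.09976202224813517 1.427714873488821 -0.0020527983328542504
```

>>> step_arm:
  increments: "-1 0.2 0 0 0 0; -1 0.2 0 0 0 0; -1 0.2 0 0 0 0; -1 0.2 0 0 0 0; -1 0.2 0 0 0 0; -1 0.2 0 0 0 0; -1 0.2 0 0 0 0; -1 0.2 0 0 0 0; -1 0.2 0 0 0 0; -1 0.2 0 0 0 0; -1 0.2 0 0 0 0; -1 0.2 0 0 0 0"

```text
t: 1.73
tool_pos: [0.3398, 0.3305, 0.231]
tool_rot: [-1.83, -2.554, 0.001]
contact_force: [0.4, 0.3, -0.3]
opening: -0.0003
```

>>> step_arm:
  increments: "-1 0.2 0 0 0 0; -1 0.2 0 0 0 0; -1 0.2 0 0 0 0; -1 0.2 0 0 0 0; -1 0.2 0 0 0 0; -1 0.2 0 0 0 0; -1 0.2 0 0 0 0; -1 0.2 0 0 0 0; -1 0.2 0 0 0 0; -1 0.2 0 0 0 0; -1 0.2 0 0 0 0; -1 0.2 0 0 0 0"

```text
t: 2.73
tool_pos: [0.4931, 0.0658, 0.231]
tool_rot: [-1.83, -2.553, 0.0]
contact_force: [0.1, -0.7, -0.3]
opening: -0.0001
```

```bash
python3 - <<'E'
from h import *
go(sf(.075,0,.2),1.571+.337)
shot('wrist','w1')
E
```

```text
t 2.73 pos [0.4931 0.0658 0.231 ] x-yaw 1.8979 z [-4.e-04  1.e-04 -1.e+00] F [ 0.1 -0.7 -0.3] open -0.0001
units [-7.65  0.77  1.24] rz -0.10149300417986673
```

View pics/w1.png

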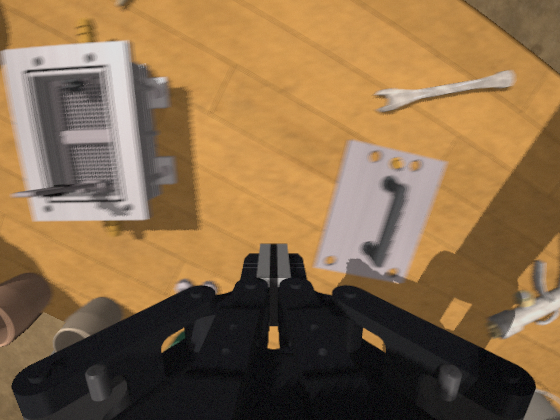

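The wrist view shows the flange at (80,130) with narrow threads (38,61) and (90,58), and the cover at (380,210) with narrow holes (375,156) and (415,165). I'll measure both here.

```bash
cat >> h.py <<'E'
T4=np.array([(72,44),(72,-44),(-72,26),(-72,-26)])/1e3
def fit(P,M):
    P=np.array(P)[:,:2];M=np.array(M)
    a=P-P.mean(0);b=M-M.mean(0)
    th=np.arctan2((b[:,0]*a[:,1]-b[:,1]*a[:,0]).sum(),(b*a).sum())
    r=np.array([[np.cos(th),-np.sin(th)],[np.sin(th),np.cos(th)]])
    t=P.mean(0)-r@M.mean(0); return t.round(4),round(float(th),4),((M@r.T+t-P)*1e3).round(1)
def crop(f,x0,y0,x1,y1,k,out):
    a=cv2.imread('pics/'+f+'.png')[y0:y1,x0:x1]; cv2.imwrite('pics/'+out+'.png',cv2.resize(a,None,fx=k,fy=k,interpolation=cv2.INTER_CUBIC))
E
python3 - <<'E'
from h import *
crop('w1',0,30,190,240,2.8,'c4');crop('w1',300,130,460,290,3.7,'c5')
E
```

```text
(no output)
```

View pics/c4.png

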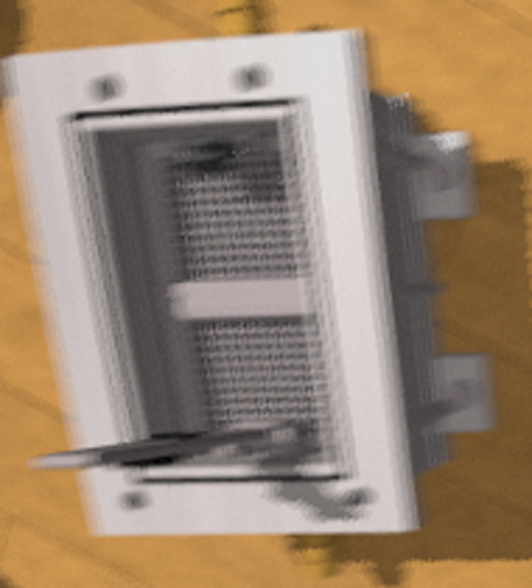

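View pics/c5.png

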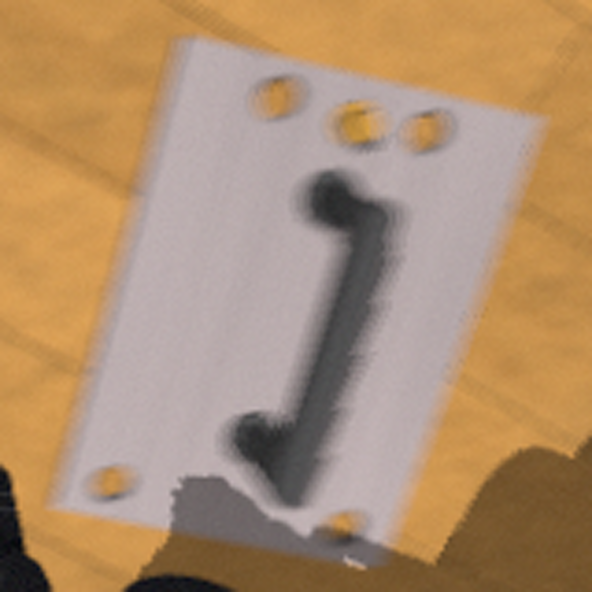

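```bash
python3 - <<'E'
from h import *
w=load('w1')
c=lambda p,x0,y0,k:[(x/k+x0-.3,y/k+y0-.3) for x,y in p]
print(fit(onz(w,c([(358,497),(133,499),(251,77),(104,88)],0,30,2.8),.076),T4))
print(fit(onz(w,c([(342,525),(110,483),(428,131),(277,98)],300,130,3.7),.004),T4))
print('bar ends',onz(w,c([(370,215),(290,495)],300,130,3.7),.05))
go(sf(.075,0,.2),1.571+.337)
E
```

```text
(array([ 0.5051, -0.1352]), 0.3417, array([[-0. , -0.1],
       [ 0.3,  0.1],
       [ 0.1, -0.3],
       [-0.4,  0.3]]))
(array([0.498 , 0.2086]), 0.1164, array([[ 0.3,  0.1],
       [-0.6,  0.2],
       [ 0.5, -0.6],
       [-0.2,  0.2]]))
bar ends [[0.45193897 0.19822184 0.05      ]
 [0.54275047 0.21302644 0.05      ]]
t 2.78 pos [0.4948 0.0625 0.231 ] x-yaw 1.8948 z [ 9.0e-04 -3.1e-03 -1.0e+00] F [-0.  -3.1  0.2] open -0.0001
units [-7.5   0.77  1.26] rz -0.1322923405472709
```

>>> step_arm:
  increments: "-0.95 0.1 0.1 0 0 0; -0.95 0.1 0.2 0 0 0; -0.95 0.1 0.2 0 0 0; -0.95 0.1 0.2 0 0 0; -0.95 0.1 0.2 0 0 -0.1; -0.95 0.1 0.2 0 0 0; -0.95 0.1 0.2 0 0 0; -0.7 0.1 0 0 0 0; 0 0 0 0 0 0; 0 0 0 0 0 0"

```text
t: 3.62
tool_pos: [0.5712, -0.1006, 0.1983]
tool_rot: [-1.818, -2.56, 0.0]
contact_force: [-0.4, 0.2, 0.3]
opening: -0.0001
```

```bash
sed -i 's/S0=np.array.*/S0=np.array([.504,-.135]);YS=.340/' h.py; python3 - <<'E'
from h import *
go(sf(.075,0,.11),1.571+.34)
print(np.round([ (75-50+64*np.cos(a)-5*np.sin(a)-11) for a in [1.43]],1))
E
```

```text
t 3.62 pos [ 0.5712 -0.1006  0.1983] x-yaw 1.9067 z [-1.1e-03  8.0e-04 -1.0e+00] F [-0.4  0.2  0.3] open -0.0001
units [-0.41  0.01  3.53] rz -0.04310176655712539
[18.]
```

>>> step_arm:
  increments: "-0.2 0 0.9 0 0 0; -0.2 0 0.9 0 0 0; 0 0 0.8 0 0 0; 0 0 0.8 0 0 0; 0 0 0 0 0 0"

```text
t: 4.03
tool_pos: [0.5712, -0.1075, 0.1089]
tool_rot: [-1.811, -2.557, 0.004]
contact_force: [-1.4, -0.4, -0.6]
opening: -0.0002
```

>>> step_arm:
  increments: "0 -0.4 -0.1 0 0 0; 0 -0.3 -0.1 0 0 0; 0 -0.3 0 0 0 0; 0 -0.5 0.1 0 0 0; 0 -0.45 0.25 0 0 0; 0 -0.4 0.3 0 0 0; 0 0 0 0 0 0; 0 0 0 0 0 0"

```text
t: 4.7
tool_pos: [0.5188, -0.1294, 0.1028]
tool_rot: [1.818, 2.562, 0.0]
contact_force: [0.4, -0.4, -0.1]
opening: 0.0003
```

```bash
python3 - <<'E'
from h import *
go(sf(.007,0,.092),1.571+.34)
shot('side','s2');crop('s2',200,160,400,310,4,'c6')
shot('scene','s3');crop('s3',260,170,440,310,4,'c7')
E
```

```text
t 4.7 pos [ 0.5188 -0.1294  0.1028] x-yaw 1.9071 z [ 3.e-04  0.e+00 -1.e+00] F [ 0.4 -0.4 -0.1] open 0.0003
units [-0.02 -0.35  0.43] rz -0.03895403830687316
```

View pics/c6.png

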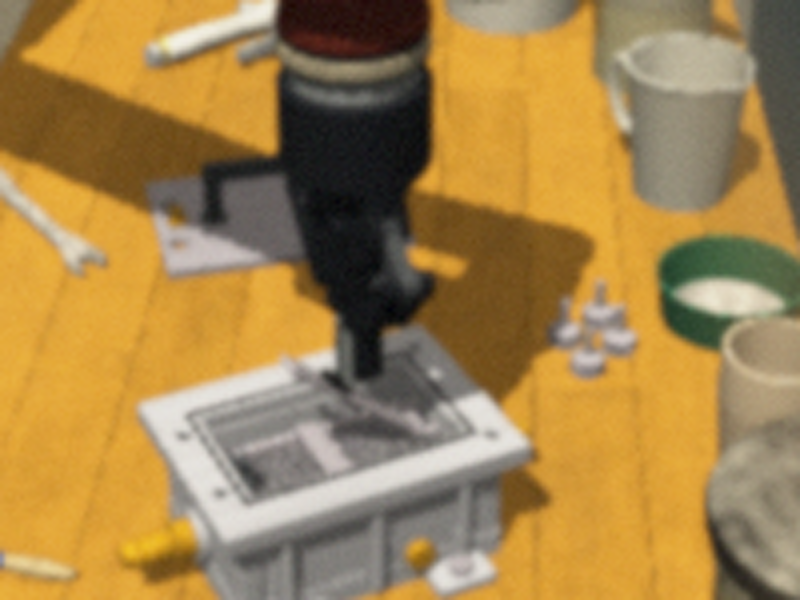

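View pics/c7.png

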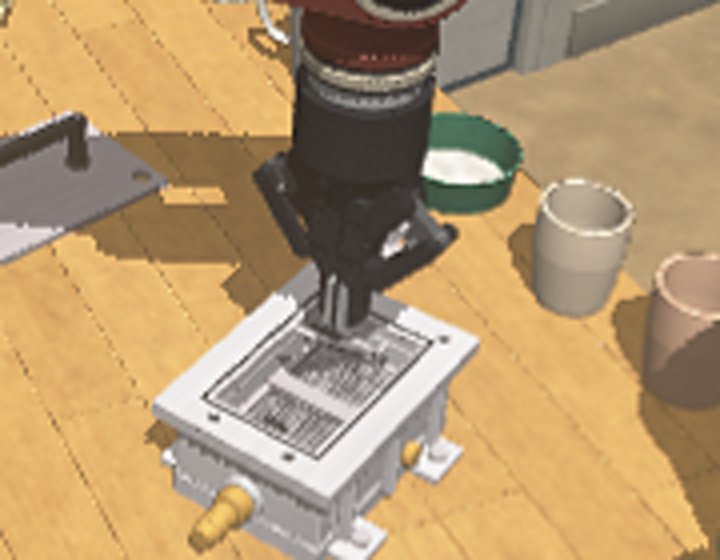

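The strap is coming down under the fingertips (side crop around (340,390)), so I'll continue.

>>> step_arm:
  increments: "0 -0.35 0.36 0 0 0; 0 -0.25 0.36 0 0 0; 0 -0.25 0.32 0 0 0; 0 -0.2 0.2 0 0 0; 0 0 0 0 0 0; 0 0 0 0 0 0"

```text
t: 5.3
tool_pos: [0.4936, -0.1378, 0.0707]
tool_rot: [-1.817, -2.561, 0.001]
contact_force: [-0.4, -0.2, 0.9]
opening: 0.0005
```

```bash
python3 - <<'E'
from h import *
go(sf(-.012,0,.063),1.571+.34)
E
```

```text
t 5.3 pos [ 0.4936 -0.1378  0.0707] x-yaw 1.9075 z [-1.8e-03  6.0e-04 -1.0e+00] F [-0.4 -0.2  0.9] open 0.0005
units [-0.03 -0.05  0.31] rz -0.034691588477717694
```

>>> step_arm:
  increments: "0 -0.05 0.1 0 0 0; 0 0 0.1 0 0 0; 0 0 0.1 0 0 0; 0 0 0 0 0 0; 0 0 0 0 0 0"

```text
t: 5.72
tool_pos: [0.4933, -0.1382, 0.0638]
tool_rot: [-1.817, -2.562, -0.0]
contact_force: [-0.3, 0.4, -0.3]
opening: -0.0001
```

>>> step_arm:
  increments: "0 0 0.06 0 0 0; 0 0 0.06 0 0 0; 0 0 0 0 0 0; 0 0 0 0 0 0"

```text
t: 6.05
tool_pos: [0.4936, -0.1384, 0.0627]
tool_rot: [-1.817, -2.563, 0.0]
contact_force: [-5.3, 1.6, 9.6]
opening: -0.0002
```

>>> step_arm:
  increments: "0 0 0.08 0 0 0; 0 0 0.06 0 0 0; 0 0 0 0 0 0; 0 0 0 0 0 0"

```text
t: 6.38
tool_pos: [0.4938, -0.1386, 0.062]
tool_rot: [-1.815, -2.562, 0.002]
contact_force: [-14.0, 4.3, 26.1]
opening: -0.0003
```

>>> step_arm:
  increments: "0 0 -0.5 0 0 0; 0 0 -1 0 0 0; 0 0 -1 0 0 0; 0 0 -1 0 0 0; 0 0 -1 0 0 0; 0 1 -1 0 0 0; 0 1 0 0 0 0; 0 0 0 0 0 0; 0 0 0 0 0 0"

```text
t: 7.13
tool_pos: [0.5411, -0.1214, 0.1952]
tool_rot: [1.816, 2.564, -0.0]
contact_force: [-0.6, 0.2, -0.3]
opening: -0.0
```

```bash
python3 - <<'E'
from h import *
go(sf(-.012,0,.2),1.571+.34)
shot('wrist','w2');crop('w2',130,100,430,325,2.6,'c9')
shot('side','s4');crop('s4',200,220,400,310,4,'c8')
E
```

```text
t 7.13 pos [ 0.5411 -0.1214  0.1952] x-yaw 1.9093 z [ 0.e+00 -1.e-04 -1.e+00] F [-0.6  0.2 -0.3] open -0.0
units [-0.02 -2.06 -0.19] rz -0.01739121219239692
```

View pics/w2.png

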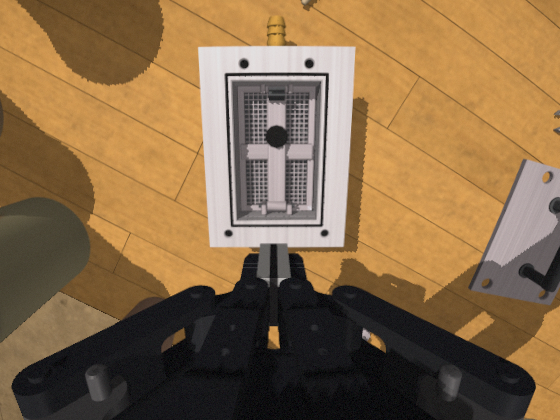

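View pics/c8.png

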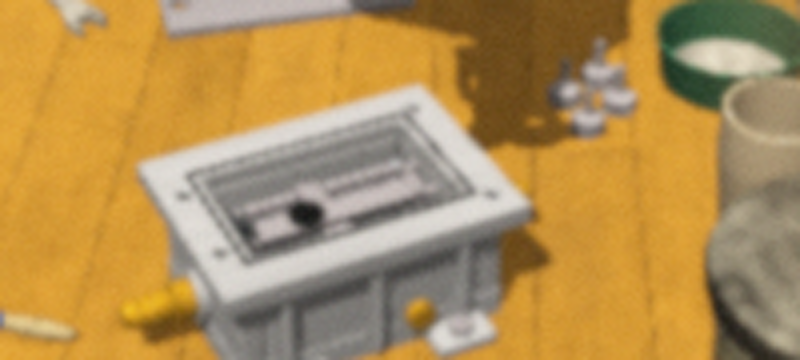

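The strap now lies level across the mesh with its pad at (276,136) in the wrist view. I'll check the catch close up and take thread centroids.

```bash
cat >> h.py <<'E'
def blob(g,x,y,r=8,dark=True):
    p=g[y-r:y+r+1,x-r:x+r+1].astype(float); b=np.median(p); w=np.clip((b-p) if dark else (p-b),0,None); w[w<.35*w.max()]=0
    yy,xx=np.mgrid[-r:r+1,-r:r+1]; return (x+(w*xx).sum()/w.sum(),y+(w*yy).sum()/w.sum())
E
python3 - <<'E'
from h import *
w=load('w2');g=cv2.cvtColor(w['pixels'],cv2.COLOR_RGB2GRAY)
uv=[blob(g,*p) for p in [(325,233),(229,233),(309,63),(243,64)]];print(np.round(uv,1))
P=onz(w,uv,.076);print(fit(P,T4))
pad=onz(w,[(276.5,136.5)],.063)[0];h=sf(.05,0,0);v=h[:2]-pad[:2];print('pad r',np.linalg.norm(v))
crop('w2',225,70,330,150,6,'c10')
E
```

```text
[[323.2 231.3]
 [229.5 231.2]
 [308.8  63.2]
 [243.6  63.3]]
(array([ 0.502 , -0.1319]), 0.3414, array([[ 0.4,  1.4],
       [ 1.5, -0.9],
       [-1. , -0.2],
       [-0.9, -0.4]]))
pad r 0.06369678891741586
```

View pics/c10.png

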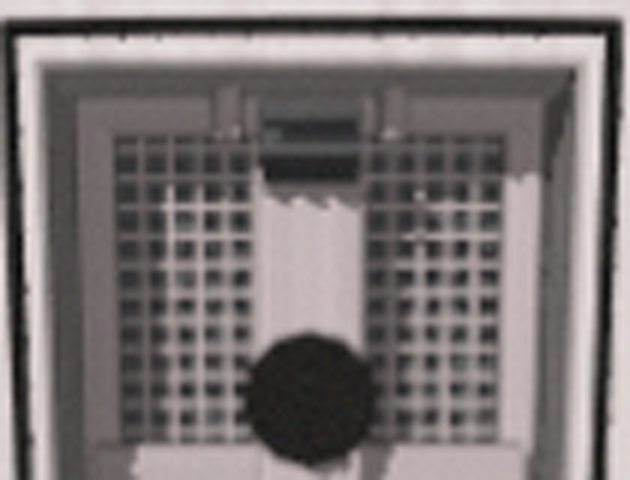

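```bash
python3 - <<'E'
from h import *
w=load('w2');g=cv2.cvtColor(w['pixels'],cv2.COLOR_RGB2GRAY)
uv=[blob(g,*p,r=5) for p in [(325,234),(229,234),(309,63),(243,64)]];print(np.round(uv,1))
P=onz(w,uv,.076);print(fit(P,T4))
print('pad xy', onz(w,[(276.5,136.5)],.063)[0])
go([.498,.2086,.2],1.571+.1164)
E
```

```text
[[324.1 232.7]
 [228.1 232.8]
 [308.7  63.4]
 [243.8  63.5]]
(array([ 0.5028, -0.1317]), 0.3405, array([[ 0.2,  0.3],
       [ 0.4, -0. ],
       [-0.3,  0.1],
       [-0.3, -0.3]]))
pad xy [ 0.48991581 -0.13590849  0.063     ]
t 7.23 pos [ 0.5397 -0.1216  0.194 ] x-yaw 1.9082 z [-2.e-03  5.e-04 -1.e+00] F [ 0.3 -0.1 -0.3] open 0.0001
units [13.02  2.8  -0.23] rz 2.2075147888019853
```

>>> step_arm:
  increments: "1 0.2 0 0 0 0; 1 0.2 0 0 0 0; 1 0.2 0 0 0 0; 1 0.2 0 0 0 0; 1 0.2 0 0 0 0; 1 0.2 0 0 0 0; 1 0.2 0 0 0 0; 1 0.2 0 0 0 0; 1 0.2 0 0 0 0; 1 0.2 0 0 0 0; 1 0.2 0 0 0 0.7; 1 0.2 0 0 0 0.7"
  fingers: 0.1

```text
t: 8.23
tool_pos: [0.4982, 0.1818, 0.194]
tool_rot: [-1.996, -2.425, 0.002]
contact_force: [0.0, -0.6, 0.7]
opening: 0.0472
```

>>> step_arm:
  increments: "0 0 0 0 0 0.8; 0 0 0 0 0 0; 0 0 0 0 0 0; 0 0 0 0 0 0"

```text
t: 8.57
tool_pos: [0.4993, 0.1806, 0.1945]
tool_rot: [-2.087, -2.348, 0.001]
contact_force: [0.7, -0.1, 0.3]
opening: 0.0468
```

```bash
python3 - <<'E'
from h import *
go([.498,.2086,.2],1.571+.1164)
shot('wrist','w3')
E
```

```text
t 8.57 pos [0.4993 0.1806 0.1945] x-yaw 1.6886 z [-9.e-04 -4.e-04 -1.e+00] F [ 0.7 -0.1  0.3] open 0.0468
units [ 1.12  0.08 -0.22] rz 0.012059453626935834
```

View pics/w3.png

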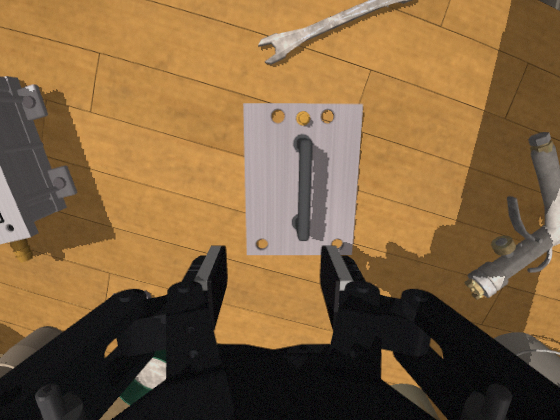

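The cover is square in view with its holes at (278,116), (328,116), (262,244) and (337,244).

```bash
python3 - <<'E'
from h import *
w=load('w3');g=cv2.cvtColor(w['pixels'],cv2.COLOR_RGB2HSV)[:,:,1]
uv=[blob(g,*p,r=8,dark=False) for p in [(337,244),(262,244),(328,116),(278,116)]];print(np.round(uv,1))
for z in (.003,.006): print(fit(onz(w,uv,z),T4))
print('bar',onz(w,[(305.5,142),(304,238)],.05))
t,th,_=fit(onz(w,uv,.004),T4)
go([t[0],t[1],.024],np.pi/2+th)
E
```

```text
[[336.8 242.8]
 [261.7 243.3]
 [327.  116. ]
 [277.5 115.8]]
(array([0.496 , 0.2117]), 0.1194, array([[ 0.3, -0.1],
       [-0.3,  0.3],
       [-0.1, -0.2],
       [ 0. ,  0. ]]))
(array([0.4955, 0.2114]), 0.1194, array([[ 0.9,  0.4],
       [ 0.4, -0.1],
       [-0.7, -0. ],
       [-0.6, -0.3]]))
bar [[0.44828107 0.20520521 0.05      ]
 [0.54235673 0.21755306 0.05      ]]
t 8.62 pos [0.4994 0.1805 0.1947] x-yaw 1.688 z [-6.e-04 -3.e-04 -1.e+00] F [ 0.5 -0.3  0.3] open 0.0466
units [1.25 0.   6.83] rz -0.02178864009475534
```

>>> step_arm:
  increments: "0.6 0 0.7 0 0 0; 0.55 0 0.8 0 0 0; 0 0 0.8 0 0 0; 0 0 0.8 0 0 0; 0 0 0.8 0 0 0; 0 0 0.8 0 0 0; 0 0 0.8 0 0 0; 0 0 0.7 0 0 0; 0 0 0.5 0 0 0; 0 0 0 0 0 0; 0 0 0 0 0 0"

```text
t: 9.53
tool_pos: [0.496, 0.2094, 0.0271]
tool_rot: [-2.087, -2.347, 0.002]
contact_force: [0.1, -0.3, -0.2]
opening: 0.0472
```

```bash
python3 - <<'E'
from h import *
go([.4957,.2115,.024],np.pi/2+.119)
shot('wrist','w4')
E
```

```text
t 9.53 pos [0.496  0.2094 0.0271] x-yaw 1.6876 z [-1.3e-03 -4.0e-04 -1.0e+00] F [ 0.1 -0.3 -0.2] open 0.0472
units [ 0.09 -0.    0.13] rz -0.021845545684657797
```

View pics/w4.png

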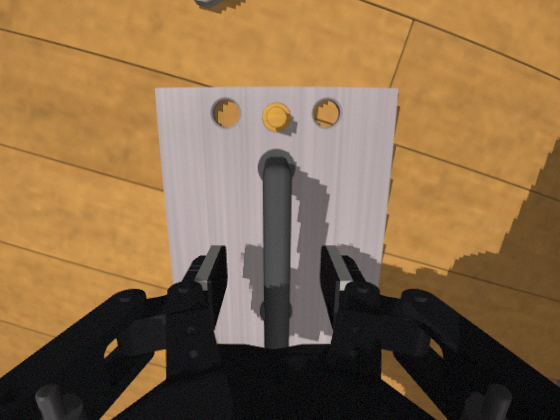

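The bar at column 277 is centred between the pads (225 and 321). I'll lower slightly and grip.

>>> step_arm:
  increments: "0.1 0 0.1 0 0 0; 0 0 0 0 0 0; 0 0 0 0 0 0"

```text
t: 9.83
tool_pos: [0.4967, 0.2127, 0.026]
tool_rot: [2.087, 2.347, 0.002]
contact_force: [0.3, 0.3, 0.2]
opening: 0.0472
```

>>> step_arm:
  increments: "0 0 0 0 0 0; 0 0 0 0 0 0; 0 0 0 0 0 0; 0 0 0 0 0 0; 0 0 0 0 0 0; 0 0 0 0 0 0; 0 0 0 0 0 0; 0 0 0 0 0 0"
  fingers: -1
  newtons: 80

```text
t: 10.5
tool_pos: [0.4964, 0.2124, 0.0256]
tool_rot: [2.087, 2.347, 0.001]
contact_force: [-0.5, -1.8, 5.2]
opening: 0.0105
```

>>> step_arm:
  increments: "0 0 -0.2 0 0 0; 0 0 -0.4 0 0 0; 0 0 -0.6 0 0 0; 0 0 -0.8 0 0 0; 0 0 -0.8 0 0 0; 0 0 -0.8 0 0 0; 0 0 -0.6 0 0 0; 0 0 -0.4 0 0 0; 0 0 0 0 0 0; 0 0 0 0 0 0"

```text
t: 11.33
tool_pos: [0.4958, 0.2124, 0.14]
tool_rot: [-2.087, -2.348, -0.0]
contact_force: [0.3, 0.2, -3.7]
opening: 0.0105
```

```bash
python3 - <<'E'
from h import *
go([.5028,-.1317,.145],np.pi/2+.3405)
w=shot('wrist','w5')
shot('side','s5')
E
```

```text
t 11.33 pos [0.4958 0.2124 0.14  ] x-yaw 1.688 z [ 1.e-04  2.e-04 -1.e+00] F [ 0.3  0.2 -3.7] open 0.0105
units [-13.7   -1.33  -0.2 ] rz -2.2328018400828253
```

View pics/w5.png

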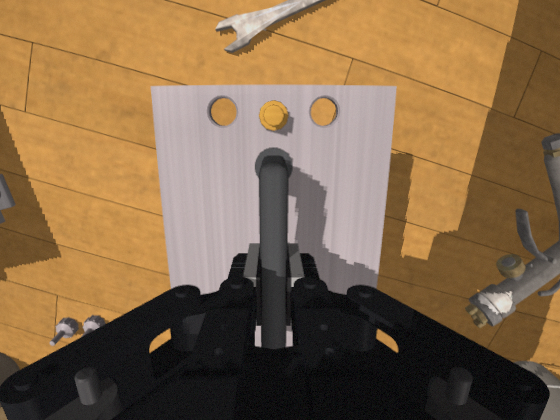

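View pics/s5.png

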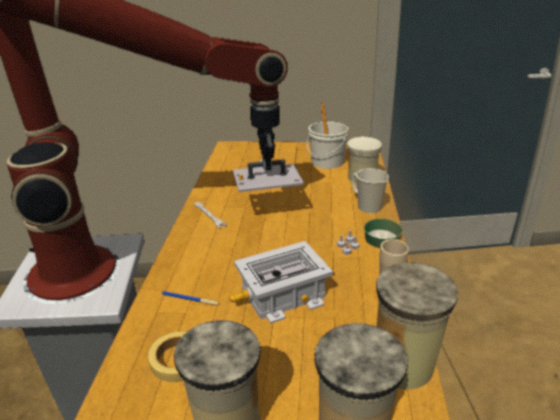

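The cover is gripped and level. I'll work out its pose in the tool frame, then carry it over.

```bash
python3 - <<'E'
from h import *
w=load('w5');g=cv2.cvtColor(w['pixels'],cv2.COLOR_RGB2HSV)[:,:,1]
uv=[blob(g,*p,r=16,dark=False) for p in [(323,110),(222,110)]];print(np.round(uv,1))
o=ctrl.get_obs();r=R.from_rotvec(o['tool_rot']).as_matrix()
for z in (.1145,.1205):
    P=onz(w,uv,z);L=(P-o['tool_pos'])@r;print(z,(L*1e3).round(1),np.linalg.norm(P[0]-P[1]))
P=onz(w,[(152,87),(396,86)],.1205);L=(P-o['tool_pos'])@r;print((L*1e3).round(1),np.linalg.norm(P[0]-P[1]))
E
```

```text
[[323.1 111.2]
 [223.3 111.3]]
0.1145 [[ 27.3 -71.4  24. ]
 [-25.5 -71.3  24.1]] 0.05280004587720068
0.1205 [[ 26.3 -71.2  18. ]
 [-24.6 -71.2  18.1]] 0.05092043086539394
[[-60.4 -83.5  18.1]
 [ 62.9 -84.   18.1]] 0.12324190359606108
```

>>> step_arm:
  increments: "-0.5 -0.1 0 0 0 0; -0.8 -0.1 0 0 0 0; -1 -0.1 0 0 0 0; -1 -0.1 0 0 0 0; -1 -0.1 0 0 0 0; -1 -0.1 0 0 0 0; -1 -0.1 0 0 0 0; -1 -0.1 0 0 0 0; -1 -0.1 0 0 0 0; -1 -0.1 0 0 0 0; -1 -0.1 0 0 0 0; -1 -0.1 0 0 0 0"

```text
t: 12.43
tool_pos: [0.4979, -0.0733, 0.1387]
tool_rot: [-2.087, -2.346, 0.002]
contact_force: [0.4, 1.0, -2.9]
opening: 0.0104
```

>>> step_arm:
  increments: "-0.9 -0.1 0 0 0 0; -0.7 0 0 0 0 0; -0.5 0 0 0 0 -0.4; -0.3 0 0 0 0 -0.6; 0 0 0 0 0 -0.6; 0 0 0 0 0 -0.4; 0 0 0 0 0 -0.2; 0 0 0 0 0 0; 0 0 0 0 0 0"

```text
t: 13.18
tool_pos: [0.5035, -0.1315, 0.1393]
tool_rot: [-1.818, -2.561, 0.001]
contact_force: [1.3, 0.1, -4.0]
opening: 0.0105
```

```bash
python3 - <<'E'
from h import *
go([.5028,-.1317,.125],np.pi/2+.3405)
shot('wrist','w6')
E
```

```text
t 13.18 pos [ 0.5035 -0.1315  0.1393] x-yaw 1.9071 z [-1.2e-03  4.0e-04 -1.0e+00] F [ 1.3  0.1 -4. ] open 0.0105
units [ 0.   -0.03  0.57] rz -0.041563273860121264
```

View pics/w6.png

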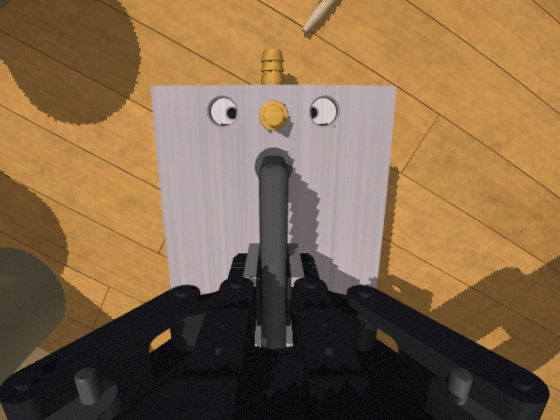

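Both threads show through the narrow holes, at about (231,113) and (315,113). I'll lower most of the way and compare hole and thread in one view.

>>> step_arm:
  increments: "0 0 0.2 0 0 -0.04; 0 0 0.3 0 0 0; 0 0 0.3 0 0 0; 0 0 0 0 0 0; 0 0 0 0 0 0; 0 0 0 0 0 0"

```text
t: 13.73
tool_pos: [0.504, -0.1314, 0.1198]
tool_rot: [-1.812, -2.566, 0.0]
contact_force: [0.3, 0.1, -2.6]
opening: 0.0103
```

```bash
python3 - <<'E'
from h import *
go([.5028,-.1317,.1116],np.pi/2+.3405)
shot('wrist','w7');crop('w7',195,85,355,135,5,'c11')
shot('scene','s7');crop('s7',270,190,410,310,5,'c12')
shot('side','d7');crop('d7',210,220,350,310,5,'c13')
E
```

```text
t 13.73 pos [ 0.504  -0.1314  0.1198] x-yaw 1.9121 z [-4.e-04  1.e-04 -1.e+00] F [ 0.3  0.1 -2.6] open 0.0103
units [ 0.01 -0.05  0.33] rz 0.007697272315683179
```

View pics/c11.png

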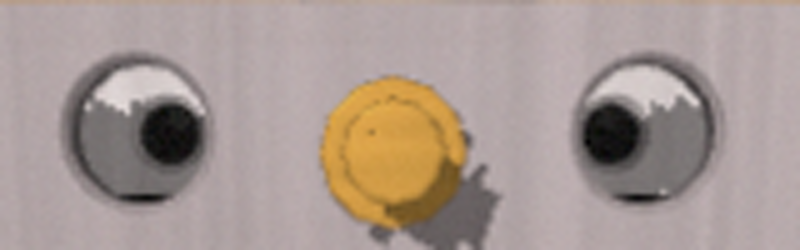

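View pics/c12.png

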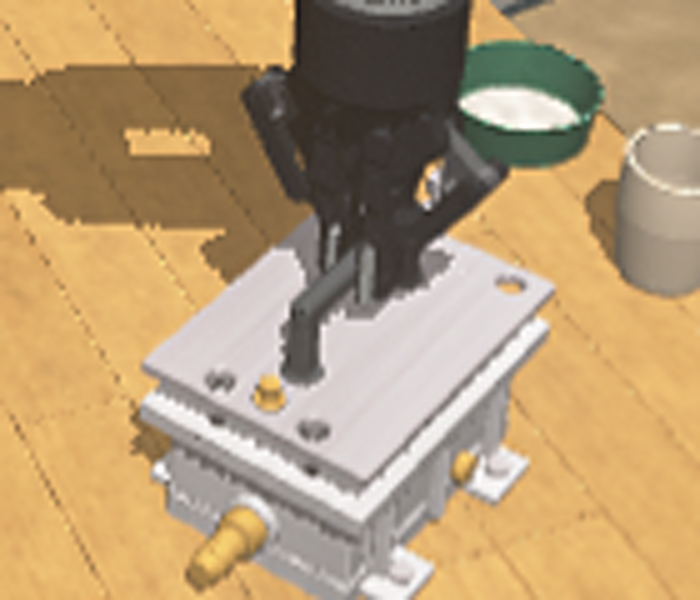

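View pics/c13.png

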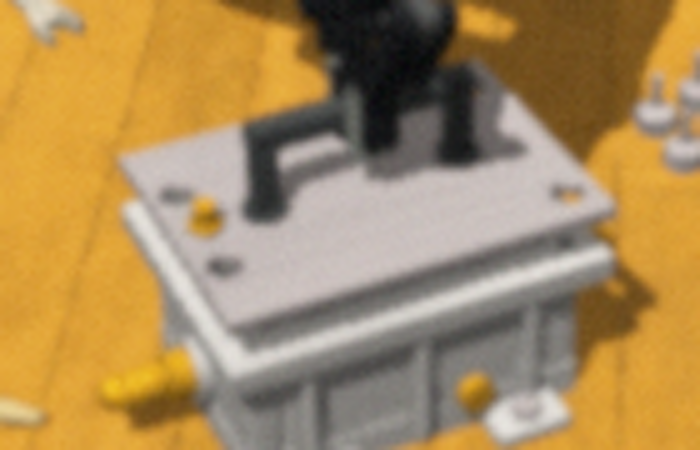

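```bash
python3 - <<'E'
from h import *
w=load('w7');o=ctrl.get_obs();r=R.from_rotvec(o['tool_rot']).as_matrix()
c=lambda p:[(x/5+195-.4,y/5+85-.4) for x,y in p]
g=cv2.cvtColor(w['pixels'],cv2.COLOR_RGB2GRAY)
th=np.array(c([(610,133),(172,133)]))
zu=o['tool_pos'][2]-.0256
A=onz(w,th,.076);B=onz(w,c([(648,131),(137,131)]),zu+.006)
C=onz(w,c([(646,131),(143.5,131)]),zu)
for n,P in (('thread',A),('hole top',B),('hole bot',C)):
    L=(P-o['tool_pos'])@r*1e3; print(n,L.round(1),'mid',L.mean(0).round(2),'dist',np.linalg.norm(L[0]-L[1]).round(1), 'yaw',np.arctan2(L[0,1]-L[1,1],L[0,0]-L[1,0]).round(4))
# scene: plate corners & flange
E
```

```text
thread [[ 26.2 -73.   44.5]
 [-25.1 -73.   44.5]] mid [  0.57 -73.03  44.48] dist 51.3 yaw -0.0004
hole top [[ 26.7 -72.7  19.5]
 [-25.2 -72.6  19.6]] mid [  0.73 -72.65  19.55] dist 51.9 yaw -0.0005
hole bot [[ 27.4 -72.8  25.5]
 [-25.5 -72.8  25.6]] mid [  0.97 -72.8   25.55] dist 52.9 yaw -0.0005
```

```bash
python3 - <<'E'
from h import *
s=load('s7');d=load('d7')
a=lambda x,y:(x/5+270-.4,y/5+190-.4)
b=lambda x,y:(x/5+210-.4,y/5+220-.4)
def tri(p,q):
    e1,r1=ray(s,[p]);e2,r2=ray(d,[q]);k=np.linalg.lstsq(np.c_[r1[0],-r2[0]],e2-e1,rcond=None)[0]
    P=e1+k[0]*r1[0];Q=e2+k[1]*r2[0];return ((P+Q)/2).round(4),np.linalg.norm(P-Q).round(4)
for n,p,q in [('-x+y',(142,366),(119,158)),('-x-y',(364,481),(240,331)),('+x-y',(556,289),(617,209)),
  ('flange -x-y',(362,527),(236,366)),('flange +x-y',(550,322),(617,252)),('hole1',(511,284),(567,191)),('hole2',(220,379),(177,195)),('hole3',(314,430),(224,266))]:
    m,e=tri(a(*p),b(*q)); c,si=np.cos(.3405),np.sin(.3405); v=m[:2]-[.5028,-.1317]
    print(n,m,e,'strainer',np.round([c*v[0]+si*v[1],-si*v[0]+c*v[1]],4))
E
```

```text
-x+y [ 0.4026 -0.1033  0.0995] 0.0024 strainer [-0.085   0.0602]
-x-y [ 0.4484 -0.2133  0.0928] 0.0004 strainer [-0.0785 -0.0587]
+x-y [ 0.6041 -0.1628  0.0988] 0.0015 strainer [ 0.0851 -0.0631]
flange -x-y [ 0.4445 -0.219   0.0762] 0.0074 strainer [-0.0841 -0.0628]
flange +x-y [ 0.6053 -0.1612  0.0757] 0.0012 strainer [ 0.0868 -0.062 ]
hole1 [ 0.5857 -0.1505  0.101 ] 0.001 strainer [ 0.0719 -0.0454]
hole2 [ 0.4268 -0.1319  0.1003] 0.0 strainer [-0.0717  0.0252]
hole3 [ 0.444  -0.1815  0.1   ] 0.0004 strainer [-0.0721 -0.0273]
```

All three visible holes triangulate to z ≈ 0.1005, so the cover is level and within about 1 mm of the threads. Now the final lowering to a 10 mm gap.

>>> step_arm:
  increments: "0 0 0.1 0 0 0; 0 0 0.13 0 0 0; 0 0 0.1 0 0 0; 0 0 0 0 0 0; 0 0 0 0 0 0; 0 0 0 0 0 0; 0 0 0 0 0 0; 0 0 0 0 0 0; 0 0 0 0 0 0"

```text
t: 14.63
tool_pos: [0.5042, -0.1316, 0.112]
tool_rot: [1.812, 2.566, 0.0]
contact_force: [0.1, -0.2, -4.9]
opening: 0.0103
```

```bash
python3 - <<'E'
from h import *
go([.5028,-.1317,.1116],np.pi/2+.3405)
shot('wrist','w8');crop('w8',195,85,355,135,5,'c14')
shot('scene','s8');crop('s8',270,190,410,310,5,'c15')
shot('side','d8');crop('d8',210,220,350,310,5,'c16')
E
```

```text
t 14.63 pos [ 0.5042 -0.1316  0.112 ] x-yaw 1.912 z [ 3.e-04 -1.e-04 -1.e+00] F [ 0.1 -0.2 -4.9] open 0.0103
units [ 0.01 -0.05  0.02] rz 0.006786053621488097
```

View pics/c14.png

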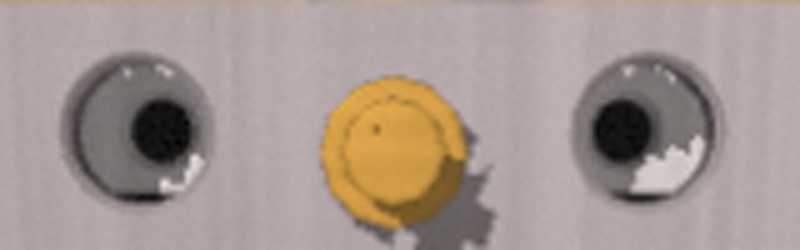

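View pics/c15.png

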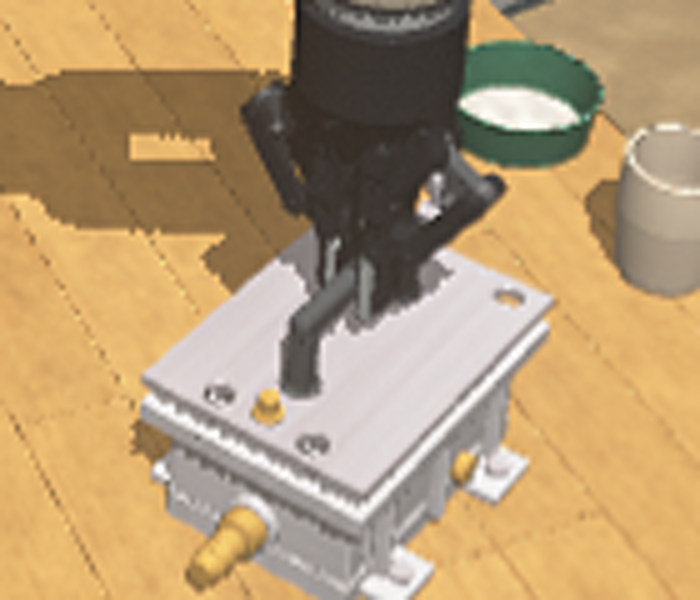

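View pics/c16.png

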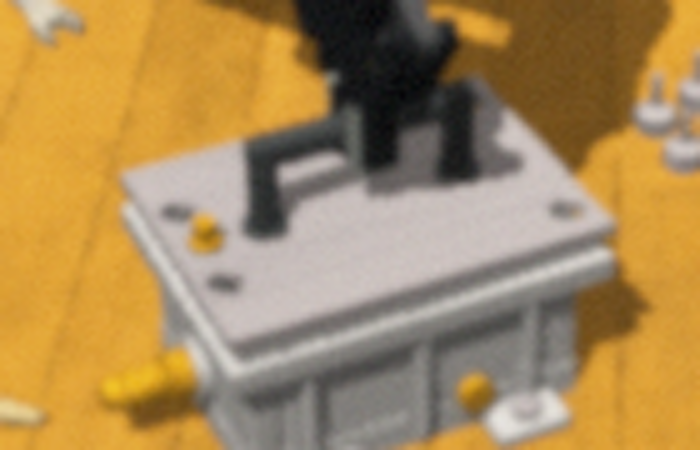

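```bash
python3 - <<'E'
from h import *
w=load('w8');o=ctrl.get_obs();r=R.from_rotvec(o['tool_rot']).as_matrix()
c=lambda p:[(x/5+195-.4,y/5+85-.4) for x,y in p]
zu=o['tool_pos'][2]-.0256;print(zu)
for n,p,z in (('thread',[(621,130),(161,130)],.076),('top',[(648,131),(137,131)],zu+.006)):
    L=(onz(w,c(p),z)-o['tool_pos'])@r*1e3; print(n,L.round(1),L.mean(0).round(2),np.linalg.norm(L[0]-L[1]).round(1))
s=load('s8');d=load('d8')
a=lambda x,y:(x/5+270-.4,y/5+190-.4)
b=lambda x,y:(x/5+210-.4,y/5+220-.4)
for n,p,q in [('hole1',(510,297),(567,208)),('hole2',(220,394),(177,212)),('hole3',(313,444),(224,283))]:
    e1,r1=ray(s,[a(*p)]);e2,r2=ray(d,[b(*q)]);k=np.linalg.lstsq(np.c_[r1[0],-r2[0]],e2-e1,rcond=None)[0]
    m=(e1+k[0]*r1[0]+e2+k[1]*r2[0])/2; v=m[:2]-[.5028,-.1317];C,S=np.cos(.3405),np.sin(.3405)
    print(n,m.round(4),np.round([C*v[0]+S*v[1],-S*v[0]+C*v[1]],4))
E
```

```text
0.08626350349419863
thread [[ 26.  -72.8  35.9]
 [-25.6 -72.8  35.9]] [  0.18 -72.77  35.86] 51.6
top [[ 26.4 -72.3  19.6]
 [-25.7 -72.3  19.6]] [  0.35 -72.29  19.59] 52.2
hole1 [ 0.5858 -0.1509  0.0928] [ 0.0718 -0.0459]
hole2 [ 0.4262 -0.1332  0.0925] [-0.0727  0.0241]
hole3 [ 0.4435 -0.1821  0.0921] [-0.0727 -0.0277]
```

```bash
python3 -c "
from h import *
print(ctrl.finish_job())"
```

```text
the job is handed in; nothing more can be done
None
```

The strap is down under its catch, and the cover was held level about 1 cm above the flange, still gripped, when I handed the job in at about 15 s.

**Strap:** I pushed it down with the closed fingers until it met a firm stop, with the pad at about 62–63 mm height and a push of 26 N. Afterwards the wrist picture showed it lying level with the catch lip over its end. I did not measure the catch angle itself.

**Cover:** I gripped it by the handle at 80 N, turned it to the strainer's yaw (narrow holes and plug towards the narrow threads) and lowered it. The last checks showed:
- **Height and level:** The underside was at about 86.3 mm, so the gap was about 10 mm. The three visible holes triangulated to within 0.7 mm of each other in height.
- **Contact:** The sideways force was about 0 and the vertical force was about the cover's own weight, so it was touching nothing.
- **Narrow holes:** Through the wrist camera these sat within about 0.5 mm of their threads.
- **Wide holes:** I could not sight their threads through the plate. One hole was hidden behind the gripper. The other triangulated within about 2 mm of its place.

**Disagreement:** The scene and side cameras put the cover 1–2 mm further to the strainer's -y than the wrist camera did. They had shown a similar shift of about 2.5 mm for the strainer itself. I took that as calibration error and did not correct for it.

The arm did not touch the screws or the other things on the table.

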